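# Set the tube rotator's speed and seat its keyed disc

### The job

Get the tube rotator ready: first turn its speed dial so that the pointer stands on the long line of the scale. Then take the tube disc off the beaker, put its shaft into the drive hub, turn it until the key drops into the keyway, and push the disc down against the ejector spring until its collar is fully home on the hub. Finish while still holding the disc pressed home, so that I can tighten the clamp screw; leave the beaker upright and the other things on the counter where they are.

Things in the scene. Friction and masses are not known exactly. Their poses are not given: they have to be found in the camera images.
- speed_dial (a joint): Speed dial on the flat front of the rotator. Value in rad, 0 to 4.71, growing clockwise seen from above; stays where left (friction about 0.04 N m). Scale of eleven black lines, only the middle one long (16 mm), straight towards the drive hub: the pointer is on it at 2.356 (0.75 pi). Pointer heading = rotator yaw + 2.356 - value. It starts 0.5 to 1.4 short of the line
- dial_grip (a point): Point on the dial's vertical axis, 90 mm above the table, in its black grip bar: 38 mm long, 12 mm wide, reaching 6 mm above and 22 mm below this point, on a round skirt 42 mm across. x axis along the bar to the end with the white pointer line; z up
- long_line (a point): Middle of the long black line of the dial's scale, on the rotator's top panel, 62 mm above the table, 33 mm from the dial's axis
- rotator: Tube rotator, a white bench unit fixed to the counter. Origin on the table under the drive hub's axis; x points away from the dial, whose axis is at x = -112 mm. Base box x -155 to 70, y -75 to 75, 60 mm tall; round drive head (78 mm across) between two grey cheeks up to 122 mm tall; a black tilt-clamp knob 94 mm up sticks out to y = 70
- drive_hub: Steel hub on top of the drive head, 60 mm across, opening upward, mouth 150 mm above the table. Origin: centre of the mouth, z up. Bore 22 mm across, 45 mm deep, with a keyway 10 mm wide, open over its whole depth, on its +x side. Its geared motor holds it firmly at whatever angle it stands. A clamp screw sticks out 45 mm on the -x side, 22 mm below the mouth
- keyway (a point): Middle of the keyway's open top end at the hub's face, 15 mm from the hub's axis on its +x side
- ejector (a joint): Brass spring ejector in the bore. Value in m: 0 at rest (top 32 mm below the mouth), 0.008 when the disc is fully home. It pushes up with 7 N at 0 and 11 N at 0.008, more than the disc weighs (2.5 to 4.1 N): a disc that is not pressed down stands about 8 mm proud
- tube_disc: Loose tube disc (0.26 to 0.42 kg) lying on the beaker's mouth, shaft hanging inside. Origin: centre of the underside of its metal collar (48 mm across), at the hub's mouth when fully home; z up, x to the key's side. Grey plate 150 mm across, 6 to 12 mm above the origin; nine white clips beyond 57 mm from the axis, up to 27 mm. A black line on the plate marks the key side
- disc_grip (a point): Point in the disc's black upright centre grip bar, on the axis, 38 mm above the disc's origin and 26 mm above the plate; the bar reaches 20 mm higher. Bar 54 mm along x, 14 mm thick along y (squeeze it along y; a grip of 30 to 60 N holds it well)
- shaft_tip (a point): Lower end of the disc's steel shaft, 40 mm below its origin. Shaft 20 mm across, its last 8 mm tapering to 12 mm
- key_foot (a point): Middle of the key's lower end, 26 mm below the disc's origin, 15 mm from the axis on the +x side. Key 8 mm wide, reaching 19 mm from the axis, from here up to the collar. The nose enters the bore 14 mm before the key meets the hub's face; out of line with the keyway, the key rests on that face
- beaker: Glass beaker, 90 mm across, 95 mm tall, 0.3 kg, loose, under the tube disc. Origin: centre of its underside
- dropper_bottle: bystander: small amber dropper bottle, 28 mm across, 62 mm tall, between the rotator and the beaker on the robot's side. Origin at its underside
- stain_dish: bystander: low round green glass dish, 74 mm across, 24 mm tall, between the rotator and the beaker, farther off. Origin at its underside
- tube_rack: bystander: black tube rack 105 x 200 x 45 mm with five capped tubes up to 96 mm, at the back. Origin at its underside
- foam_rack: bystander: white foam rack 160 x 200 x 50 mm, far left. Origin at its underside
- pipette: bystander: hand pipette lying down, 240 mm long, 26 mm wide, far right. Origin under its middle
- reagent_jar: bystander: white jar 70 mm across, 100 mm tall, far right. Origin at its underside

How it is judged:
On the way, in this order (a step that is already met when the one before it is completed fails the run):
1. the dial's pointer stands on the long line of the scale, with the disc still on the beaker (value of joint speed_dial between 2.236 and 2.476 rad and distance of tube_disc from where it was at the start of the episode below 0.03 m), for 0.3 s.
2. the disc is lifted off the beaker (height (world z) of tube_disc above 0.135 m and contact force between tube_disc and beaker below 0.1 N and contact force between the fingers and tube_disc above 1 N), for 0.1 s.
At the end, for the whole second after the job is handed in: the dial is within 0.12 rad of the long line; the disc's collar is within 2 mm of the hub's face and 3 mm of its axis, square to it, its key in the keyway (within 0.12 rad), the ejector pushed down at least 6 mm, the fingers still on the disc and holding it there at rest; the beaker stands upright (value of joint speed_dial between 2.236 and 2.476 rad and z of tube_disc in the frame of drive_hub below 0.002 m and horizontal distance between tube_disc and drive_hub below 0.003 m and angle between the x axis of tube_disc and the x axis of drive_hub, either way round below 0.12 rad and angle between the z axis of tube_disc and the z axis of drive_hub, either way round below 0.06 rad and value of joint ejector above 0.006 m and contact force between the fingers and tube_disc above 2 N and contact force between tube_disc and beaker below 0.1 N and linear speed of tube_disc below 0.05 m/s and angle between beaker's own z axis and vertical below 0.15 rad); the arm keeps its last pose, push and grip.
It fails at once if another thing on the counter is shoved by more than 3 cm or tipped over (distance of any of dropper_bottle, stain_dish, tube_rack, foam_rack, pipette, reagent_jar from where it was at the start of the episode above 0.03 m or angle between any of dropper_bottle, stain_dish, tube_rack, foam_rack, pipette, reagent_jar's own z axis and vertical above 0.5 rad).
It fails at once if the beaker is tipped over (angle between beaker's own z axis and vertical above 0.5 rad).
It also fails if it takes over 61 s, if anything falls off the work surface, if the arm or the gripper's body presses on something with over 40 N, if the wrist force passes 120 N, or if a joint passes its speed limit or range.

### The arm

A 6-joint arm with a two-finger parallel gripper is mounted at the origin on the work surface. World frame = base frame: x ahead of the robot, y to its left, z up, the work surface at z = 0. Lengths are in m, angles in rad, forces in N, time in s.
With the tool pointing down it reaches from about 0.325 to 1 m from the base axis. Payload 5.1 kg.
Tool frame: the origin (TCP) lies on the front face of the gripper's body, between the roots of the fingers; the fingertips stand 73 mm ahead of it and the grasp point (between the pads) lies 54 mm ahead of it (bot.grip_point_offset is the distance from the TCP to the grasp point, in m); z points along the fingers, y is the line along which they close (so a half turn about z gives the same grasp; the last joint's range is limited). The gripper opens to 85 mm and grips with 20 to 120 N. Pads are 22 mm wide; open, the fingers measure 114 mm over their backs; the gripper's body (76 mm by 85 mm) begins 54 mm behind the grasp point. The pads swing forward as they close: fully open they stand 13 mm farther back than shut.
Start: joints at [-1.417, 0.124, 1.65, -0, 1.367, -0.083], TCP at [0.152, -0.632, 0.304] pointing down, gripper open.
Joint ranges: [-2.61, 2.61], [-1.02, 2.33], [0.03, 2.71], [-1.35, 4.49], [0.32, 2.68], [-2.91, 2.91]. Speed limits (rad/s): [2.57, 2.57, 3.14, 3.14, 3.14, 3.14].

### API

Orientations are given as a rotation vector (axis times angle).
In Python, from plant import bot, camrig, readout gives the robot as it stands (bot), with the cameras (camrig) and the readings (readout).
- The arm moves only by the shell command python3 drive.py 'ROWS'. ROWS is a JSON list of rows, 1 to 12 of them, each of 7 numbers: a rotation vector rx, ry, rz in rad, then dx, dy, dz in m, then the opening from 0.0 (shut) to 1.0 (fully open); each row is the pose to reach, as a shift and turn from the pose commanded when the command began, along the tool's axes at that moment; what a row does not reach only later rows make up. A row lasts 1/10 s, in which the tool goes at most 0.05 m and 0.15 rad, less where a joint would pass 70% of its speed; a pose out of reach is approached as far as the arm can. The fingers move at their own pace and stop on an object; the grip force is fixed at half the most. Time passes only in rows, so rows that do not move let the fingers close. It prints the time, the measured TCP pose, the force, the opening and the grip force at its end.
- readout.state(): the state, without advancing time (a new reading comes with each control period).
- camrig.capture(name): name is "scene" or "top" or "wrist"; returns a dict with "frame" (420x560x3 uint8, red, green, blue), "vfov" (degrees; the focal length in pixels is half the picture's height over the tangent of half this angle, whatever the lens; pixels are square), "cx", "cy" (the principal point, pixels), "D" ([k1, k2, p1, p2, k3] as OpenCV has them; the pictures are not rectified), "xyz" and "rotation" of the camera in the world. Camera axes: x right, y down, z forward; pixel columns grow to the right and rows downward; lengths in m; the calibration is good to about 2 mm. A picture is of the moment at which its call begins. There is no depth.
- bot.job_done(): hands the job in; it is judged then, once.
The state is a dict: "time_s": time; "joints": joint angles; "joint_vel": joint speeds; "joint_efforts": joint torques, N m; "position": TCP position; "orientation": TCP orientation; "ft_force": force on the tool from outside, world axes, zero at the start; "ft_torque": the same for the moment, N m; "gripper_width": opening from 0.0 (shut) to 1.0 (fully open); "grip_force": force on a finger pad.
Only numpy, scipy, OpenCV 4.12 (cv2) and the standard library are available. Lean on these libraries where they do the work, as an engineer would, in place of code of your own. Each camera call takes 0.05 s, during which the arm holds its last target. There are 200 camera calls.

## Working session

There is one attempt and no reset: what is moved stays moved. The work goes in short steps, Python scripts to look and compute and a shell command to move; the robot and the scene stay as the last step left them, time stands still between calls to the robot, and variables do not carry over. Pictures are saved under pics/ and viewed, at most 10 in all, crops included, and the job is handed in when it is done.

```bash
ls; mkdir -p pics; cat > h.py <<'E'
import numpy as np, cv2
from scipy.spatial.transform import Rotation as R
def cam(c):
    f=c["frame"].shape[0]/2/np.tan(np.radians(c["vfov"])/2)
    return np.array([[f,0,c["cx"]],[0,f,c["cy"]],[0,0,1.]])
def rot(c):
    r=np.array(c["rotation"],float)
    return r if r.shape==(3,3) else R.from_rotvec(r).as_matrix()
def ray(c,uv,z):
    "pixels -> world points on plane z"
    p=cv2.undistortPoints(np.array(uv,float).reshape(-1,1,2),cam(c),np.array(c["D"],float)).reshape(-1,2)
    d=np.c_[p,np.ones(len(p))]@rot(c).T; o=np.array(c["xyz"])
    return o+d*((z-o[2])/d[:,2])[:,None]
def proj(c,P):
    Rm=rot(c); t=-Rm.T@np.array(c["xyz"])
    return cv2.projectPoints(np.array(P,float).reshape(-1,1,3),cv2.Rodrigues(Rm.T)[0],t,cam(c),np.array(c["D"],float))[0].reshape(-1,2)
E
python3 - <<'E'
from plant import bot, camrig, readout
import cv2,pickle
from h import *
for n in("top","scene"):
    c=camrig.capture(n); pickle.dump(c,open(n+".pkl","wb")); print(n,c["vfov"],c["cx"],c["cy"],c["D"],c["xyz"],c["rotation"])
    cv2.imwrite(f"pics/{n}.png",cv2.resize(c["frame"][:,:,::-1],(800,600)))
print(readout.state())
E
```

```text
drive.py
pics
plant.py
top 55.30750435526953 283.5779181497034 216.93117167979668 [0.02152297 0.         0.         0.         0.        ] [0.40647038 0.0166353  1.47737474] [-2.18284095  2.14340303 -0.15364609]
scene 43.25409843543676 276.6895122915542 207.0372615330161 [-0.14252301  0.          0.          0.          0.        ] [1.33462176 1.19175995 1.26729063] [-0.71887937 -2.54119407  1.19935741]
{'time_s': 0.1, 'joints': array([-1.41659278e+00,  1.24425990e-01,  1.65155422e+00, -8.42825043e-07,
        1.36748624e+00, -8.26211375e-02]), 'joint_vel': array([-0.00127529, -0.0009093 , -0.0034914 , -0.00019469, -0.00042222,
        0.00135604]), 'joint_efforts': array([-2.86458580e-04, -4.24932468e+01, -3.66653037e+01, -6.18565491e-05,
        3.97589727e-03, -1.75631362e-05]), 'position': array([ 0.15239472, -0.63145135,  0.30277488]), 'orientation': array([-3.11773399e+00, -3.70913660e-01,  1.06556049e-04]), 'ft_force': array([-0.97686618,  0.20828541, -0.44947807]), 'ft_torque': array([ 0.02478822,  0.04024815, -0.00055068]), 'grip_force': 0.0, 'gripper_width': 1.0004927059650464}
```

View pics/top.png

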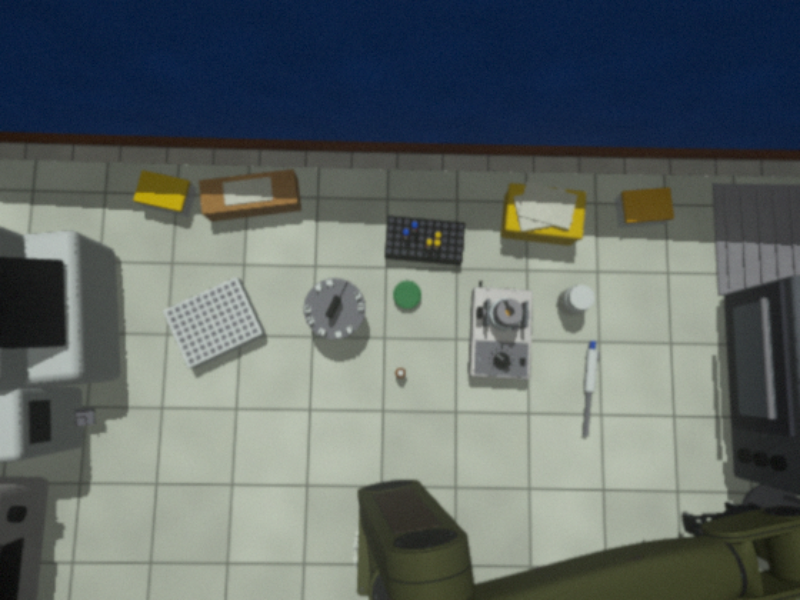

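View pics/scene.png

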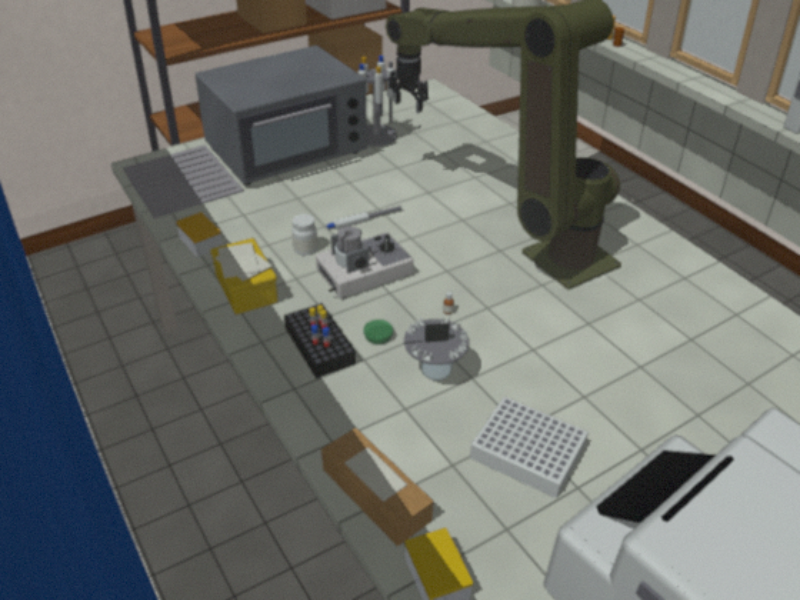

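The top view shows the disc at about (335,308), the rotator at (501,333) with its dial at (502,358), the dish at (407,295) and the bottle at (400,374). Next I'll work out rough positions.

```bash
python3 - <<'E'
import pickle,cv2
from h import *
c=pickle.load(open("top.pkl","rb")); s=pickle.load(open("scene.pkl","rb"))
k=.7
for n,u,z in [("dial",(502,358),.096),("hub",(509,312),.15),("disc",(335,308),.107),("bottle",(400,374),.06),("dish",(407,295),.02),("jar",(578,297),.1),
 ("boxc",(473,289),.06),("boxc",(531,290),.06),("boxc",(527,378),.06),("boxc",(472,376),.06),("markA",(347,285),.107)]:
    print(n,ray(c,[np.array(u)*k],z)[0].round(3))
im=c["frame"][:,:,::-1]
a=cv2.resize(im[190:275,320:385],None,fx=6,fy=6,interpolation=2); b=cv2.resize(im[190:242,205:262],None,fx=6,fy=6,interpolation=2)
o=np.zeros((512,760,3),np.uint8); o[:a.shape[0],:a.shape[1]]=a; o[:b.shape[0],400:400+b.shape[1]]=b
cv2.imwrite("pics/crop1.png",o)
from plant import bot, camrig, readout
w=camrig.capture("wrist"); t=readout.state()
Rt=R.from_rotvec(t["orientation"]).as_matrix()
print("cam in tool",Rt.T@(np.array(w["xyz"])-t["position"]),w["vfov"],(Rt.T@rot(w)).round(3), Rt.round(3))
E
```

```text
dial [ 0.47  -0.239  0.096]
hub [ 0.575 -0.246  0.15 ]
disc [0.582 0.166 0.107]
bottle [0.428 0.006 0.06 ]
dish [ 0.631 -0.008  0.02 ]
jar [ 0.622 -0.424  0.1  ]
boxc [ 0.643 -0.173  0.06 ]
boxc [ 0.643 -0.319  0.06 ]
boxc [ 0.424 -0.307  0.06 ]
boxc [ 0.426 -0.171  0.06 ]
markA [0.639 0.139 0.107]
cam in tool [ 7.81270167e-02 -5.50795057e-05 -7.02809955e-02] 60.735588599399875 [[-0.001 -0.952 -0.305]
 [ 1.    -0.001 -0.   ]
 [-0.    -0.305  0.952]] [[ 0.972  0.235 -0.   ]
 [ 0.235 -0.972  0.002]
 [ 0.    -0.002 -1.   ]]
```

View pics/crop1.png

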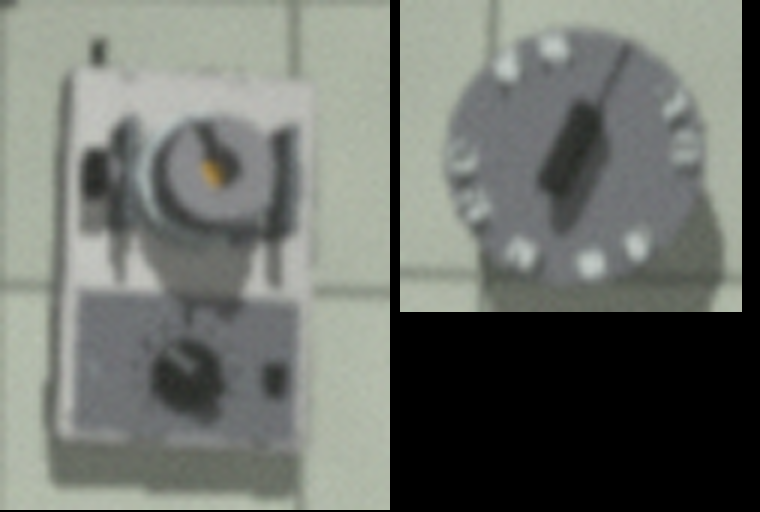

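The crop shows the dial pointer about 0.6 rad left of the long line and the keyway at roughly (200,130), up and left of the hub centre. The disc's black line heads up and right. I'll go over the rotator for a closer look.

```bash
T='[0,0,-0.26,0.454,-0.29,0,1]'; python3 drive.py '[[0,0,-0.26,0.454,-0.29,0,1],[0,0,-0.26,0.454,-0.29,0,1],[0,0,-0.26,0.454,-0.29,0,1],[0,0,-0.26,0.454,-0.29,0,1],[0,0,-0.26,0.454,-0.29,0,1],[0,0,-0.26,0.454,-0.29,0,1],[0,0,-0.26,0.454,-0.29,0,1],[0,0,-0.26,0.454,-0.29,0,1],[0,0,-0.26,0.454,-0.29,0,1],[0,0,-0.26,0.454,-0.29,0,1],[0,0,-0.26,0.454,-0.29,0,1],[0,0,-0.26,0.454,-0.29,0,1]]'; python3 - <<'E'
from plant import bot, camrig, readout
import cv2,pickle
from h import *
c=camrig.capture("wrist"); pickle.dump(c,open("w1.pkl","wb"))
cv2.imwrite("pics/w1.png",cv2.resize(c["frame"][:,:,::-1],(800,600),interpolation=2))
s=readout.state();print(s["position"],s["orientation"],s["time_s"])
E
```

```text
time_s: 1.35
position: [0.528, -0.24, 0.3035]
orientation: [-3.042, -0.78, -0.001]
ft_force: [-0.1, 0.2, -0.5]
gripper_width: 0.998
grip_force: 0.0
[ 0.5267981  -0.24155606  0.30341017] [-3.04310449e+00 -7.78277617e-01  1.12646443e-03] 1.4
```

View pics/w1.png

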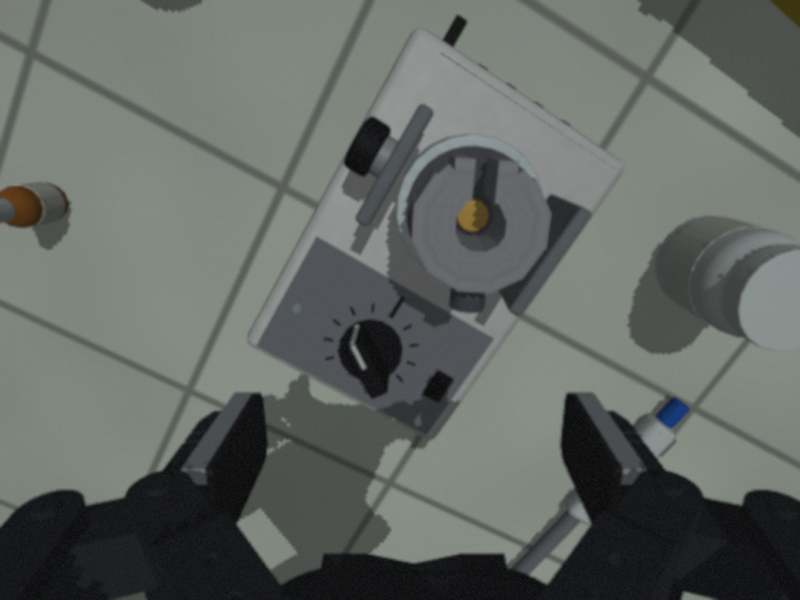

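The dial is at about (369,350), the long line at (397,307), the hub face centre near (481,227) and the keyway at (485,180). I'll zoom in on both.

```bash
python3 - <<'E'
import cv2,pickle
c=pickle.load(open("w1.pkl","rb")); im=c["frame"][:,:,::-1]
# x0=215,y0=80 scale 4
cv2.imwrite("pics/w1c.png",cv2.resize(im[85:285,215:395],None,fx=3,fy=3,interpolation=2))
E
```

```text
(no output)
```

View pics/w1c.png

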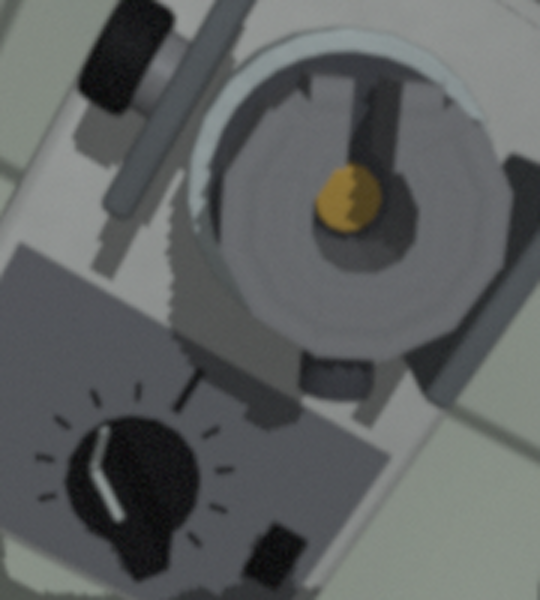

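The crop gives hub centre (366,218), keyway midline from (378,85) to (371,170), skirt centre (133,484), long line from (200,370) to (176,411), and pointer line on the bar top from (98,468) to (120,520).

```bash
cat > m1.py <<'E'
import pickle
from h import *
c=pickle.load(open("w1.pkl","rb"))
def g(x,y,z): return ray(c,[(215+x/3-.3,85+y/3-.3)],z)[0]
hd=lambda d:np.arctan2(d[1],d[0])
hub=g(366,218,.15); k=g(378,85,.15); k2=g(371.5,170,.15)
dial=g(133,484,.068); L1=g(200,370,.062);L2=g(176,411,.062);L=g(188,391,.062)
p1=g(98,468,.096);p2=g(120,520,.096)
print("hub",hub,"key",hd(k-hub),hd(k-k2),"screw",hd(hub-g(337,375,.128)))
print("dial",dial,"dist",np.hypot(*(hub-dial)[:2]),"yaw",hd(hub-dial),hd(L-dial),hd(L1-L2),np.hypot(*(L-dial)[:2]))
print("pointer",hd(p1-p2),hd(p1-dial),p1,p2,"offset tip",np.hypot(*(p1-dial)[:2]))
print(proj(c,[list(dial[:2])+[.096]]))
E
python3 m1.py
```

```text
hub [ 0.57770628 -0.24644794  0.15      ] key 0.45155810688614656 0.46567660629871105 screw 0.4404662291382941
dial [ 0.46544577 -0.2420255   0.068     ] dist 0.11234758326850851 yaw -0.03937409827867515 -0.041407391306048535 -0.012364291512789342 0.03307452194766035
pointer 0.8435557248680998 0.893586521145819 [ 0.47704174 -0.22760367  0.096     ] [ 0.46578386 -0.24025354  0.096     ] offset tip 0.018505552097731397
[[256.37047139 259.26048146]]
```

```bash
python3 drive.py '[[0,0,-0.15,-0.054,-0.029,0,1],[0,0,-0.30,-0.054,-0.029,0.04,1],[0,0,-0.36,-0.054,-0.029,0.08,1],[0,0,-0.36,-0.054,-0.029,0.12,1],[0,0,-0.36,-0.054,-0.029,0.14,1],[0,0,-0.36,-0.054,-0.029,0.14,1],[0,0,-0.36,-0.054,-0.029,0.14,1]]'; python3 - <<'E'
from plant import bot, camrig, readout
import numpy as np
s=readout.state();o=s["orientation"];print(s["position"],o,2*np.arctan2(-o[1],-o[0]),s["time_s"])
E
```

```text
time_s: 2.1
position: [0.4641, -0.2444, 0.1643]
orientation: [2.858, 1.303, -0.0]
ft_force: [1.2, 0.3, 0.2]
gripper_width: 1.003
grip_force: 0.0
[ 0.46411902 -0.24443096  0.16428364] [ 2.85838553e+00  1.30343337e+00 -3.11239137e-04] -5.42751514314598 2.1
```

```bash
python3 drive.py '[[0,0,0,0.0027,-0.0005,0.016,1],[0,0,0,0.0027,-0.0005,0.016,0.1],[0,0,0,0.0027,-0.0005,0.016,0],[0,0,0,0.0027,-0.0005,0.016,0],[0,0,0,0.0027,-0.0005,0.016,0],[0,0,0,0.0027,-0.0005,0.016,0],[0,0,0,0.0027,-0.0005,0.016,0],[0,0,0,0.0027,-0.0005,0.016,0]]'
```

```text
time_s: 2.9
position: [0.4659, -0.2411, 0.1488]
orientation: [-2.857, -1.305, 0.0]
ft_force: [-2.6, 2.8, 5.8]
gripper_width: 0.122
grip_force: 59.9
```

```bash
python3 drive.py '[[0,0,0.15,0,0,0,0],[0,0,0.30,0,0,0,0],[0,0,0.45,0,0,0,0],[0,0,0.60,0,0,0,0],[0,0,0.75,0,0,0,0],[0,0,0.895,0,0,0,0],[0,0,0.895,0,0,0,0],[0,0,0.895,0,0,0,0],[0,0,0.895,0,0,0,0]]';  python3 - <<'E'
from plant import bot, camrig, readout
import numpy as np
s=readout.state();o=s["orientation"];print(s["position"],o,2*np.arctan2(o[1],o[0]),s["ft_torque"])
E
```

```text
time_s: 3.8
position: [0.4661, -0.2417, 0.1488]
orientation: [3.14, -0.055, 0.001]
ft_force: [-1.0, -0.2, 6.4]
gripper_width: 0.126
grip_force: 59.8
[ 0.46612754 -0.2417158   0.14883997] [ 3.14015599e+00 -5.45632238e-02  8.79129541e-04] -0.034748422445517214 [-0.01215316  0.46849323 -0.04848013]
```

```bash
python3 drive.py '[[0,0,0,0,0,0,0.8],[0,0,0,0,0,0,1],[0,0,0,0,0,0,1],[0,0,0,0,0,0,1],[0,0,0,0,0,-0.04,1],[0,0,0,0,0,-0.09,1],[0,0,0,0,0,-0.14,1],[0,0,0,0,0,-0.15,1]]';  python3 - <<'E'
from plant import bot, camrig, readout
import cv2,pickle
from h import *
c=camrig.capture("wrist"); pickle.dump(c,open("w2.pkl","wb"))
d=np.array([.4655,-.242])
a=-.038
for n,p in(("c",[*d,.096]),("tip",[d[0]+.019*np.cos(a),d[1]+.019*np.sin(a),.096]),("L",[d[0]+.033*np.cos(a),d[1]+.033*np.sin(a),.062])):print(n,proj(c,[p]))
u=proj(c,[[*d,.09]])[0].astype(int); print(u)
x0,y0=max(u[0]-70,0),max(u[1]-70,0); print(x0,y0)
cv2.imwrite("pics/w2.png",cv2.resize(c["frame"][y0:y0+140,x0:x0+140,::-1],None,fx=4,fy=4,interpolation=2))
E
```

```text
time_s: 4.6
position: [0.468, -0.2426, 0.3058]
orientation: [3.134, -0.059, 0.017]
ft_force: [0.9, 0.6, 1.4]
gripper_width: 1.0
grip_force: 0.0
c [[286.99060321 200.97352793]]
tip [[286.93859177 178.10521181]]
L [[286.89365463 154.25637104]]
[286 198]
216 128
```

View pics/w2.png

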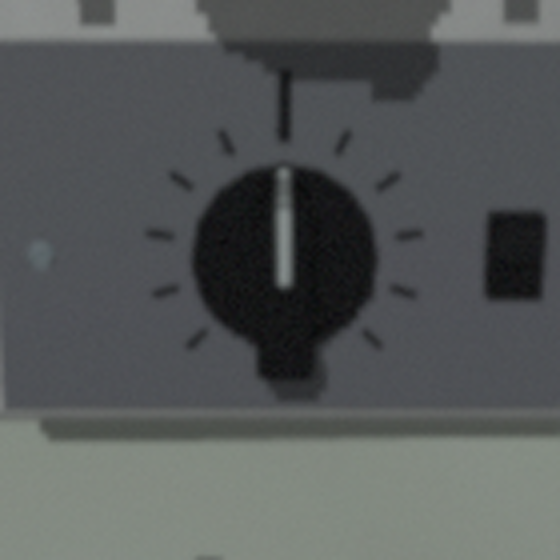

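The pointer stands squarely on the long line. Next I'll move to a look over the disc.

```bash
python3 drive.py '[[0,0,0.4,0.085,-0.412,-0.03,1],[0,0,0.4,0.085,-0.412,-0.03,1],[0,0,0.4,0.085,-0.412,-0.03,1],[0,0,0.4,0.085,-0.412,-0.03,1],[0,0,0.4,0.085,-0.412,-0.03,1],[0,0,0.4,0.085,-0.412,-0.03,1],[0,0,0.4,0.085,-0.412,-0.03,1],[0,0,0.4,0.085,-0.412,-0.03,1],[0,0,0.4,0.085,-0.412,-0.03,1],[0,0,0.4,0.085,-0.412,-0.03,1],[0,0,0.4,0.085,-0.412,-0.03,1],[0,0,0.4,0.085,-0.412,-0.03,1]]';  python3 - <<'E'
from plant import bot, camrig, readout
import cv2,pickle
from h import *
c=camrig.capture("wrist"); pickle.dump(c,open("w3.pkl","wb"))
print(proj(c,[[.582,.166,.107]]))
cv2.imwrite("pics/w3.png",cv2.resize(c["frame"][:,:,::-1],(800,600),interpolation=2))
E
```

```text
time_s: 5.85
position: [0.5661, 0.1662, 0.3265]
orientation: [3.065, -0.684, -0.003]
ft_force: [0.3, 0.6, -0.0]
gripper_width: 1.004
grip_force: 0.0
[[280.86053863 174.81273547]]
```

View pics/w3.png

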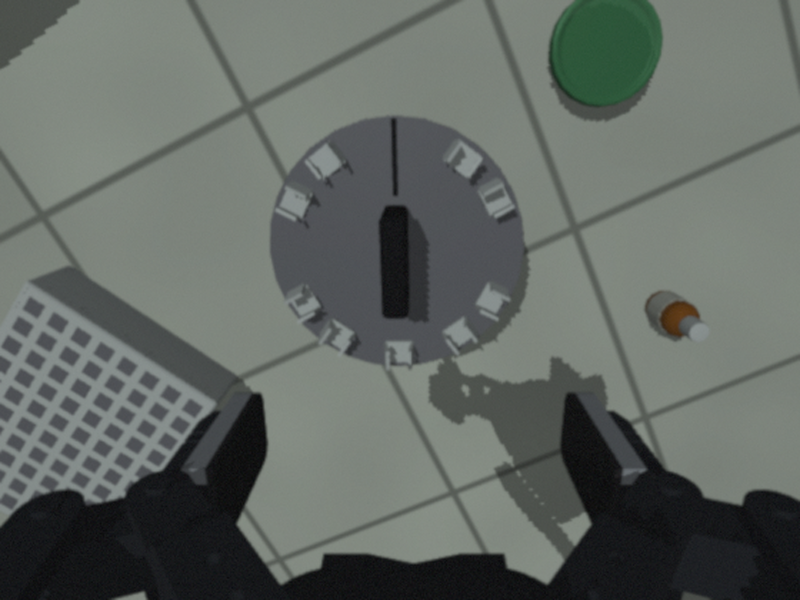

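The disc plate centre is near (397,241), its mark runs from (393,119) to (396,195), and the bar top spans y 217 to 318 with x centre 395.

```bash
python3 - <<'E'
import pickle
from h import *
c=pickle.load(open("w3.pkl","rb"))
g=lambda x,y,z: ray(c,[(x*.7-.2,y*.7-.2)],z)[0]
hd=lambda d:np.arctan2(d[1],d[0])
a=g(393.5,119,.101);b=g(396.5,195,.101);t=g(396,217,.147);u=g(395.5,318,.147)
print("mark",hd(a-b),"bar",hd(t-u),np.hypot(*(t-u)[:2]),"c",(t+u)/2)
print("plate",(g(270,241,.101)+g(524,241,.101))/2,(g(395,115.5,.101)+g(395,366,.099))/2,np.hypot(*(g(270,241,.101)-g(524,241,.101))[:2]),np.hypot(*(g(395,115,.101)-g(395,366,.099))[:2]))
e=(g(395,115.5,.101)+g(395,366,.099))/2; print(hd(a-e),np.hypot(*(a-e)[:2]))
E
python3 -c "
from plant import bot, camrig, readout
import numpy as np
s=readout.state();o=s['orientation'];print(s['position'],o,2*np.arctan2(o[1],o[0]))"
```

```text
mark -0.4096030240323914 bar -0.45498187030691584 0.05236129578871664 c [0.58201431 0.16829453 0.147     ]
plate [0.58685973 0.16672649 0.101     ] [0.58200544 0.1704355  0.1       ] 0.148835205210351 0.15086210847360543
-0.43990276958357105 0.07349321414960916
[0.56617877 0.16592463 0.32685215] [ 3.06510503e+00 -6.84761686e-01 -2.26526848e-03] -0.4395927406605451
```

```bash
python3 drive.py '[[0,0,0,0.013,-0.0095,0.03,0.6],[0,0,0,0.013,-0.0095,0.08,0.6],[0,0,0,0.013,-0.0095,0.12,0.6],[0,0,0,0.013,-0.0095,0.144,0.6],[0,0,0,0.013,-0.0095,0.144,0.5],[0,0,0,0.013,-0.0095,0.144,0.3],[0,0,0,0.013,-0.0095,0.144,0],[0,0,0,0.013,-0.0095,0.144,0],[0,0,0,0.013,-0.0095,0.144,0],[0,0,0,0.013,-0.0095,0.144,0]]'
```

```text
time_s: 6.9
position: [0.5836, 0.1702, 0.1865]
orientation: [-3.065, 0.683, -0.006]
ft_force: [0.4, -1.7, 6.4]
gripper_width: 0.153
grip_force: 62.4
```

```bash
python3 drive.py '[[0,0,0,0,0,-0.02,0],[0,0,0,0,0,-0.05,0],[0,0,0,0,0,-0.09,0],[0,0,0,0,0,-0.13,0],[0,0,0,0,0,-0.15,0],[0,0,0,0,0,-0.15,0]]';python3 -c "
from plant import bot, camrig, readout
import numpy as np
s=readout.state();o=s['orientation'];print(s['position'],o,2*np.arctan2(-o[1],-o[0]),s['ft_torque'])"
```

```text
time_s: 7.5
position: [0.5834, 0.1707, 0.3383]
orientation: [-3.063, 0.682, -0.01]
ft_force: [1.2, 0.3, -2.6]
gripper_width: 0.154
grip_force: 61.2
[0.58340836 0.17070737 0.33830649] [-3.06332197  0.68163101 -0.0104729 ] -0.43789332186139457 [ 0.01062567 -0.05311567 -0.03554221]
```

```bash
python3 drive.py '[[0,0,-0.08,0.012,0.027,0,0],[0,0,-0.17,0.031,0.068,0,0],[0,0,-0.26,0.05,0.11,0,0],[0,0,-0.36,0.069,0.153,0,0],[0,0,-0.46,0.089,0.197,0,0],[0,0,-0.56,0.109,0.241,0,0],[0,0,-0.66,0.127,0.281,0,0],[0,0,-0.74,0.143,0.317,0,0],[0,0,-0.81,0.157,0.348,0,0],[0,0,-0.87,0.167,0.37,0,0],[0,0,-0.891,0.1717,0.38,0,0],[0,0,-0.891,0.1717,0.38,0,0]]';python3 drive.py '[[0,0,0,0,0,0,0],[0,0,0,0,0,0,0],[0,0,0,0,0,0,0]]';python3 - <<'E'
from plant import bot, camrig, readout
import cv2,pickle
from h import *
s=readout.state();o=s['orientation'];print(s['position'],o,2*np.arctan2(-o[1],-o[0]),s['ft_torque'],s["ft_force"])
Rt=R.from_rotvec(o).as_matrix();print(Rt.round(4))
c=camrig.capture("wrist"); pickle.dump([c,s],open("w4.pkl","wb"))
cv2.imwrite("pics/w4.png",cv2.resize(c["frame"][:,:,::-1],(800,600),interpolation=2))
E
```

```text
time_s: 8.7
position: [0.5756, -0.2478, 0.3305]
orientation: [-3.059, -0.701, 0.006]
ft_force: [0.7, 0.6, -3.0]
gripper_width: 0.155
grip_force: 61.0
time_s: 9.0
position: [0.5766, -0.2457, 0.3335]
orientation: [-3.06, -0.707, 0.001]
ft_force: [0.4, -0.4, -3.8]
gripper_width: 0.151
grip_force: 61.0
[ 0.57661452 -0.24569006  0.33349831] [-3.06047560e+00 -7.06694606e-01  5.05827603e-04] 0.4538651058324126 [ 0.03658055 -0.01607655  0.00904451] [ 0.42477848 -0.36285665 -3.8106313 ]
[[ 8.988e-01  4.384e-01 -4.000e-04]
 [ 4.384e-01 -8.988e-01  5.000e-04]
 [-2.000e-04 -6.000e-04 -1.000e+00]]
```

View pics/w4.png

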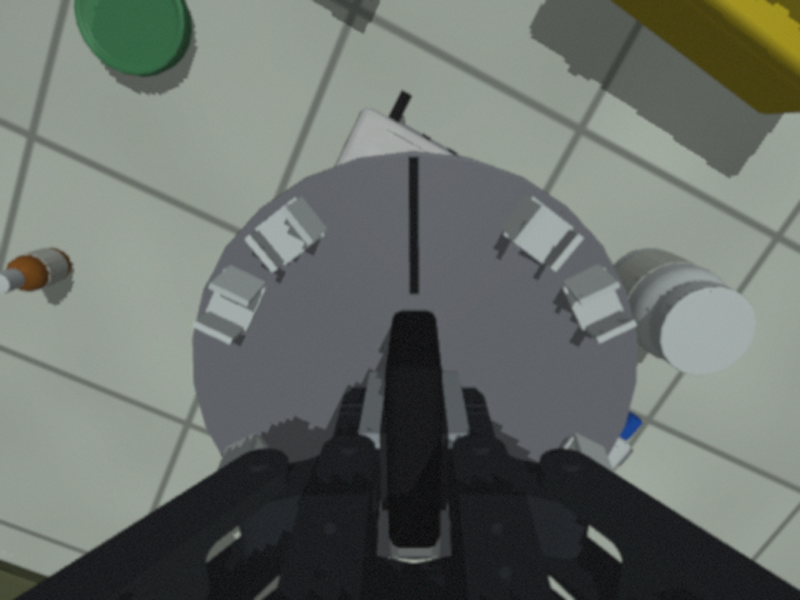

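The held disc shows its front plate edge at (414,153), widest edges at x = 192 and 638 near y = 350, and the mark vertical at x = 414.

```bash
python3 - <<'E'
import pickle
from h import *
c,s=pickle.load(open("w4.pkl","rb")); Rt=R.from_rotvec(s["orientation"]).as_matrix(); p=s["position"]
for z in (.244,.248,.252):
    g=lambda x,y: (Rt.T@(ray(c,[(x*.7-.2,y*.7-.2)],z)[0]-p))[:2]*1000
    P=np.array([g(*q) for q in [(414,153),(280,190),(550,190),(192.5,348),(637.5,348),(222,263),(607,260),(340,160),(490,162)]])
    A=np.c_[2*P,np.ones(len(P))]; q=np.linalg.lstsq(A,(P**2).sum(1),rcond=None)[0]
    print(z,"circle c",q[:2],"r",np.sqrt(q[2]+q[:2]@q[:2]),"front",g(414,153),"mark",g(413.5,158),g(414.5,292))
E
```

```text
0.244 circle c [-2.18555648  0.44034205] r 75.79571417098731 front [72.91931827  0.15200605] mark [7.14655956e+01 6.55881465e-04] [29.19607386  0.2993933 ]
0.248 circle c [-0.17656873  0.42883503] r 73.89965081596611 front [73.04952431  0.14771188] mark [7.16321671e+01 1.47805937e-04] [30.42003623  0.29141218]
0.252 circle c [1.83241901 0.41732801] r 72.00358746094484 front [73.17973035  0.14341771] mark [ 7.17987387e+01 -3.60269592e-04] [31.64399859  0.28343105]
```

```bash
python3 drive.py '[[0,0,0,0.002,0.001,0.02,0],[0,0,0,0.002,0.001,0.04,0],[0,0,0,0.002,0.001,0.04,0],[0,0,0,0.002,0.001,0.045,0],[0,0,0,0.002,0.001,0.05,0],[0,0,0,0.002,0.001,0.055,0],[0,0,0,0.002,0.001,0.055,0],[0,0,0,0.002,0.001,0.055,0]]';python3 -c "
from plant import bot, camrig, readout
import numpy as np
s=readout.state();o=s['orientation'];print(s['position'],o,2*np.arctan2(-o[1],-o[0]),s['ft_torque'],s['ft_force'])"
```

```text
time_s: 9.85
position: [0.5787, -0.2467, 0.279]
orientation: [-3.061, -0.705, 0.0]
ft_force: [-0.9, 0.1, -3.2]
gripper_width: 0.153
grip_force: 60.9
[ 0.57874902 -0.24666885  0.27895312] [-3.06108474e+00 -7.04967753e-01  1.62940909e-04] 0.45270655500404194 [0.19245152 0.08966237 0.02959852] [-0.87284352  0.09959234 -3.15318238]
```

```bash
python3 drive.py '[[0,0,0,0,0,0.003,0],[0,0,0,0,0,0.006,0],[0,0,0,0,0,0.009,0],[0,0,0,0,0,0.011,0],[0,0,0,0,0,0.011,0]]';python3 -c "
from plant import bot, camrig, readout
import numpy as np
s=readout.state();o=s['orientation'];print(s['position'],o,2*np.arctan2(-o[1],-o[0]),s['ft_torque'],s['ft_force'])"
```

```text
time_s: 10.35
position: [0.5786, -0.2466, 0.2672]
orientation: [-3.061, -0.705, 0.001]
ft_force: [-0.5, 1.6, -3.4]
gripper_width: 0.153
grip_force: 60.8
[ 0.57864749 -0.24659748  0.2671884 ] [-3.06067999e+00 -7.05042242e-01  9.24578491e-04] 0.452810618821291 [ 0.43243289  0.07964374 -0.0109062 ] [-0.50459229  1.62381512 -3.40866573]
```

The key is dropping in without resistance; I'll keep going down.

```bash
python3 drive.py '[[0,0,0,0,0,0.003,0],[0,0,0,0,0,0.006,0],[0,0,0,0,0,0.009,0],[0,0,0,0,0,0.012,0],[0,0,0,0,0,0.015,0],[0,0,0,0,0,0.017,0],[0,0,0,0,0,0.017,0]]';python3 -c "
from plant import bot, camrig, readout
import numpy as np
s=readout.state();o=s['orientation'];print(s['position'],o,2*np.arctan2(-o[1],-o[0]),s['ft_torque'],s['ft_force'])"
```

```text
time_s: 11.05
position: [0.579, -0.2466, 0.2527]
orientation: [-3.061, -0.705, -0.001]
ft_force: [-4.2, 4.6, 5.4]
gripper_width: 0.15
grip_force: 62.2
[ 0.57895562 -0.24661023  0.2527068 ] [-3.06127849e+00 -7.05372583e-01 -5.97206171e-04] 0.4529300286490483 [1.16100061 0.93617278 0.0471942 ] [-4.15635572  4.57166516  5.39630551]
```

```bash
python3 drive.py '[[0,0,0,-0.0002,-0.0007,0.002,0],[0,0,0,-0.0002,-0.0007,0.004,0],[0,0,0,-0.0002,-0.0007,0.006,0],[0,0,0,-0.0002,-0.0007,0.008,0],[0,0,0,-0.0002,-0.0007,0.009,0],[0,0,0,-0.0002,-0.0007,0.009,0],[0,0,0,-0.0002,-0.0007,0.009,0]]';python3 -c "
from plant import bot, camrig, readout
import numpy as np
s=readout.state();o=s['orientation'];print(s['position'],o,2*np.arctan2(-o[1],-o[0]),s['ft_torque'],s['ft_force'])"
```

```text
time_s: 11.75
position: [0.5789, -0.2465, 0.2474]
orientation: [3.06, 0.705, 0.003]
ft_force: [-9.4, 7.2, 17.7]
gripper_width: 0.155
grip_force: 63.9
[ 0.57887029 -0.24648408  0.24736647] [3.05966454e+00 7.05188000e-01 2.58309496e-03] -5.8301390206736805 [1.45816665 1.80456062 0.00329047] [-9.37719457  7.17171736 17.7277132 ]
```

```bash
python3 drive.py '[[0,0,0,-0.0005,-0.0007,0.001,0],[0,0,0,-0.0005,-0.0007,0.003,0],[0,0,0,-0.0005,-0.0007,0.003,0],[0,0,0,-0.0005,-0.0007,0.003,0],[0,0,0,-0.0005,-0.0007,0.003,0]]';python3 - <<'E'
from plant import bot, camrig, readout
import cv2
from h import *
s=readout.state();o=s['orientation'];print(s['position'],o,s['ft_torque'],s['ft_force'],s['joint_vel'].round(4))
c=camrig.capture("wrist");a=cv2.resize(c["frame"][:,:,::-1],(400,300))
d=camrig.capture("scene");u=proj(d,[[.5777,-.2464,.16],[.582,.17,.05]]).astype(int);print(u)
x,y=u[0]; b=cv2.resize(d["frame"][y-50:y+40,x-60:x+60,::-1],(400,300),interpolation=2)
cv2.imwrite("pics/fin.png",np.hstack([a,b]))
E
```

```text
time_s: 12.25
position: [0.5788, -0.2465, 0.2472]
orientation: [3.058, 0.705, 0.006]
ft_force: [-12.2, 8.7, 25.8]
gripper_width: 0.156
grip_force: 65.2
[ 0.57876217 -0.24648886  0.24719816] [3.057632   0.70483943 0.00587509] [1.69747524 2.2380545  0.02162239] [-12.23662465   8.70966071  25.79045912] [-0.0005  0.0009 -0.0002 -0.0006 -0.0007  0.    ]
[[243 160]
 [304 249]]
```

View pics/fin.png

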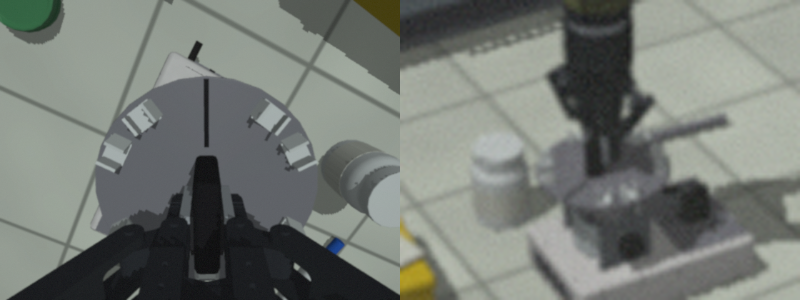

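The disc is on the hub. A further 3 mm of push moved it only 0.2 mm while the force rose 8 N, which is a hard stop at the height expected for home. I'll hand in.

```bash
python3 -c "
from plant import bot, camrig, readout
print(bot.job_done())"
```

```text
the job is handed in; nothing more can be done
None
```

The job is handed in: the dial pointer is on the long line, and the arm is holding the disc against a hard stop at the height expected for fully home, with the key in the keyway, after 12.3 s of the 61 s. The hand-in returned no verdict, and I took no close look at the beaker after lifting the disc off it.

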